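# Re-hang the shot-glass caddy on the other notched bar stand

## Robot

A 6-joint arm with a two-finger parallel gripper is mounted at the origin on a cart in front of the work surface, level with it; the furniture and walls round the work are solid. World frame = base frame: x ahead of the robot, y to its left, z up, the work surface at z = 0. Lengths are in m, angles in degrees, forces in N, time in s.
With the tool pointing down it reaches from about 0.35 to 0.875 m from the base axis. Payload 4.2 kg.
Tool frame: the origin (TCP) lies on the centre line of the jaws, within the pads' length; the fingertips stand tip_reach ahead of it and the grasp point (between the pads) is the TCP (tip_reach is the distance from the TCP to the fingertips, in m); z points along the fingers, y is the line along which they close (so a half turn about z gives the same grasp; the last joint's range is limited). The gripper opens to 87 mm and grips with 3 to 60 N. Pads are 19 mm wide; open, the fingers measure 117 mm over their backs; the gripper's body (75 mm by 190 mm) begins 51 mm behind the grasp point.
Start: joints at [91.88, 22.042, 0.453, 0, -68.411, -14.817], TCP at [0.14, 0.609, 0.242] pointing down, gripper open.
Joint ranges: [-179.83, 179.83], [-69.29, 118.12], [-61.27, 80.66], [-181.25, 117.63], [-171.15, -9.14], [-177.46, 177.46]. Speed limits (degrees/s): [159.86, 159.86, 180, 180, 180, 180].

## Interface

Orientations are given as a 3x3 rotation matrix whose columns are the frame's x, y, z axes.
In Python, from station import sense, capture, finish_job, tip_reach gives the robot as it stands.
- The arm moves only by the tool arm_command, never from a script. Its argument "deltas" is a list of rows, each a list of 7 numbers: the turn, a rotation vector about the tool's x, y, z in rad, then the shift along the tool's x, y, z in cm, then the closure, from -1 (fully open) to 1 (shut), so that 0 is half open. In form: [[rx, ry, rz, dx, dy, dz, hand], ...]. A call has 1 to 8 rows; each row is the pose to reach, as a shift and turn from the pose commanded when the call began, along the tool's axes at that moment; what a row does not reach only later rows make up. A row lasts 1/12 s, in which the tool goes at most 41.7 mm and 7.16 degrees, less where a joint would pass 70% of its speed; a pose out of reach is approached as far as the arm can. A call with a gripper value outside its range is refused whole. The fingers move at their own pace and stop on an object; the grip force is fixed at half the most. Time passes only in rows, so rows that repeat a pose let the fingers close. It gives the time, the measured TCP pose, the force, the opening and the grip force at its end, in the units of the state.
- sense(): the state, without advancing time (a new reading comes with each control period).
- capture(name): name is "side" or "top"; returns a dict with "pixels" (420x560x3 uint8, blue, green, red), "fovy" (degrees; the focal length in pixels is half the picture's height over the tangent of half this angle, whatever the lens; pixels are square), "cx", "cy" (the principal point, pixels), "rvec" (rotation vector, rad) and "tvec" (3), from world to camera coordinates, as OpenCV has them. Camera axes: x right, y down, z forward; pixel columns grow to the right and rows downward; lengths in m; the calibration is good to about 2 mm. A picture is of the moment at which its call begins. There is no depth.
- finish_job(): hands the job in; it is judged then, once.
The state is a dict: "time_s": time; "joints": joint angles; "joint_velocities": joint speeds; "effort": joint torques, N m; "tcp_pos": TCP position; "ee_rot": TCP orientation; "wrist_force": force on the tool from outside, world axes, zero at the start; "moment": the same for the moment, N m; "gripper_width": opening from 0.0 (shut) to 1.0 (fully open); "gripper_force": force on a finger pad.
Only numpy, scipy, OpenCV 4.12 (cv2) and the standard library are available. Lean on these libraries where they do the work, as an engineer would, in place of code of your own. Each camera call takes 0.05 s, during which the arm holds its last target. There are 200 camera calls.

## Task

Lift the little steel caddy with the two shot glasses off the bar stand it hangs on and hang it on the empty stand, facing the same way, without setting it down on the way and keeping it level so that both glasses stay standing in it. The crossbar of the empty stand has been shifted sideways in its clamp, so lay the two hooks lightly on it and slide the caddy gently along, feeling for the notches, until both hooks drop fully home in them; then let go. Never press or pull hard on either stand, and leave the other things on the worktop as they are.

Things in the scene. Friction and masses are not known exactly. Their poses are not given: they have to be found in the camera images.
- caddy: Steel sheet tray 63 x 128 mm (x, y), walls 26 mm high, with a central stem carrying a wooden grip and two wire hooks at the back; 0.22 to 0.35 kg, plus 0.14 kg of glasses. Origin: centre of the tray's underside, 70 mm above the worktop while it hangs in notches. Behind it, 8.5 mm off, the hooks' upright wires reach down to its foot. x towards the back (hooks' side), y left, z up.
- caddy_grip (a point): Centre of the caddy's wooden grip, a bar 16 mm thick (x), 60 mm long (y), 22 mm tall (z), 125 mm straight above the caddy's origin, nearly straight above the mass centre; axes as the caddy's. Take it from above, fingers closing along the caddy's x. The hooks' tops lie 40 to 55 mm behind it and 35 mm below it.
- hook_left (a point): Bearing point of the caddy's left hook: underside of its top wire (5 mm round), middle of its mouth; 47.5 mm behind, 45 mm left of and 85 mm above the caddy's origin. The mouth is 10 mm wide along x and opens down; the rear prong reaches 25.5 mm below this point, its end bent rearwards as a lead-in. In a notch this point is at the notch floor, on the plain bar 7 mm higher.
- hook_right (a point): Bearing point of the caddy's right hook, the mirror image of the left one (45 mm to the right of the caddy's middle).
- stand_a: Bar stand A, from which the caddy hangs at the start; on the left or the right. Fixed to the worktop: wooden base 135 x 130 x 17 mm, thin steel mast, a clamp head 22 mm wide with a flat steel crossbar along y, and 67 mm below the notches an 8 mm rest rod, its front 4 mm before the bar's mid-plane. Origin on the worktop below the bar; x to the rear, y left along the bar, z up.
- stand_b: Bar stand B, of the same make as A but empty, fixed to the worktop; origin and axes as for A. The caddy hangs on its front (-x) side, its own axes along the stand's. The clamp's front is 4.5 mm before the bar's mid-plane and its screw ends 8 mm above the bar's top.
- stand_a_bar (a point): Point 155 mm above stand A's origin, at the height of the notch floors, in the mid-plane of the crossbar. The bar is 210 mm long (y), 5 mm thick (x), its top edge 162 mm above the worktop, with two square notches 8 mm wide and 7 mm deep, 45 mm either side of its middle. A's bar is centred in the clamp and the hooks sit in its notches.
- stand_b_bar (a point): The same point of stand B. Its equal crossbar has been shifted along y in the clamp by up to 24 mm to either side; the amount is not measured and not part of this pose, so neither are the notches. No gentle push moves it. The caddy hangs level with the hooks' bearing points at x = -0.0025 to 0.001 of this point and settles by up to 3 degrees once let go.
- glass_1_center (a point): Centre of a loose clear shot glass, 48 mm wide and 61 mm tall, standing in the left cell of the caddy, 33 mm left of the stem; this point is 30 mm above the glass's foot.
- glass_2_center (a point): The other shot glass, in the right cell, 33 mm right of the stem.
- jigger_center (a point): Steel double jigger standing on the worktop, 47 mm wide, 94 mm tall; its centre. Leave it alone.
- black_stopper_center (a point): Wine stopper with a black ribbed cork, standing on its cap, 41 mm wide, 56 mm tall; its centre. Leave it alone.
- cork_center (a point): Wine cork lying on the worktop, 23 x 44 mm; its centre. Leave it alone.
- wood_stopper_center (a point): Wood-capped cork stopper standing on its cap, 34 mm wide, 46 mm tall; its centre. Leave it alone.
- matches_center (a point): Matchbox lying flat, 36 x 56 x 16 mm; its centre. Leave it alone.
Mind the look-alikes: they are no part of the job. What is shaped like the caddy but yellow is not meant. What is shaped like the part that bears glass_2_center but green is not meant.

How it is judged:
By the outcome, as a careful person would: the job done as asked, in the order asked, and still so for the second after the job is handed in, with the robot touching nothing.
It also fails if it takes over 72 s, if anything falls off the work surface, if the arm or the gripper's body presses on something with over 40 N, if the wrist force passes 120 N, or if a joint passes its speed limit or range.

## Working session

There is one attempt and no reset: what is moved stays moved. The work goes in short steps, Python scripts to look and compute and a tool call to move; the robot and the scene stay as the last step left them, time stands still between calls to the robot, and variables do not carry over. Pictures are saved under pics/ and viewed, at most 10 in all, crops included, and the job is handed in when it is done.

Besides the shell and the picture viewer there is one more tool, called after "Emit:" as name(argument=value, ...), one argument or row to a line, values as JSON. arm_command: Moves the arm, as the interface text tells. Its arguments: {"type":"object","properties":{"deltas":{"type":"array"}},"required":["deltas"]}

```bash
mkdir -p pics; python3 - <<'E'
from station import sense,capture,tip_reach
import cv2,numpy as np,pickle
print(tip_reach); s=sense(); print({k:np.round(v,3).tolist() for k,v in s.items()})
C={n:capture(n) for n in("side","top")}
pickle.dump(C,open('c0.pkl','wb'))
for n,c in C.items():
    cv2.imwrite(f'pics/{n}0.png',c['pixels']); print(n,c['fovy'],c['cx'],c['cy'],c['rvec'],c['tvec'])
    R=cv2.Rodrigues(np.array(c['rvec']))[0]; print(-R.T@np.array(c['tvec']),R[2])
E
```

```text
0.019
{'time_s': 0.0, 'joints': [91.88, 22.091, 0.379, -0.031, -68.413, -14.814], 'joint_velocities': [0.043, -0.075, -0.01, 0.043, 0.02, 0.07], 'effort': [-0.001, -39.067, 18.741, 4.22, 0.011, -0.0], 'tcp_pos': [0.14, 0.609, 0.24], 'ee_rot': [[0.975, -0.224, -0.0], [-0.224, -0.975, -0.002], [0.0, 0.002, -1.0]], 'wrist_force': [0.181, -0.347, -0.573], 'moment': [0.0, 0.0, -0.03], 'gripper_force': 0.0, 'gripper_width': 1.0}
side 54.924609203652054 276.6105038334445 203.34407875999514 [ 0.11136249 -2.71645831  1.52230076] [0.50604101 0.0160275  1.25624169]
[0.43340097 1.09833555 0.66355119] [ 0.05729654 -0.8507887  -0.52237506]
top 42.9368860561552 275.4855148959869 217.1743158047929 [ 2.13443571 -2.17667608  0.15188123] [0.22107404 0.49701661 1.1948981 ]
[0.33798257 0.22172606 1.24911411] [ 0.13301244 -0.00849959 -0.99107792]
```

View pics/side0.png

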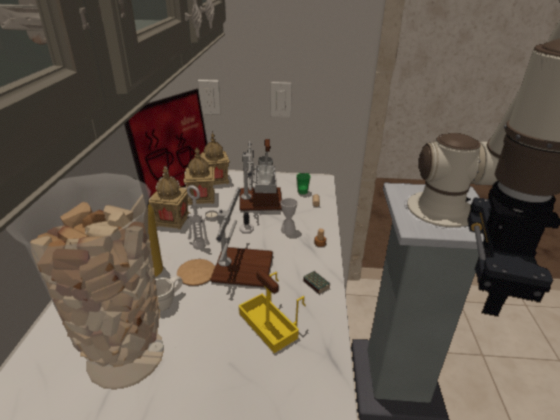

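View pics/top0.png

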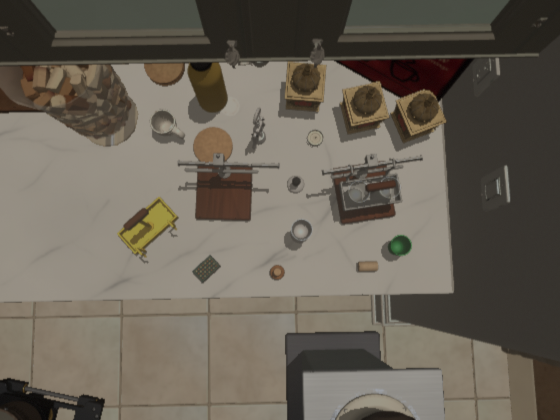

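The side view shows the steel caddy with two glasses hanging on the far stand at about (265,180). The empty stand is at (240,255), the yellow decoy at (268,320) and the green glass at (303,183). In the top view the steel caddy is at (370,190) on stand A, whose bar runs (323,172) to (421,158). Stand B's bar runs (179,163) to (279,166).

Candidates: steel caddy at top (370,190) is chosen; the yellow caddy at (148,227) is rejected; the green glass at (400,246) is not part of the job. Next is a close crop to check the choice.

```bash
python3 - <<'E'
import cv2,numpy as np,pickle
C=pickle.load(open('c0.pkl','rb'))
t=C['top']['pixels'];s=C['side']['pixels']
a=cv2.resize(t[140:230,310:430],None,fx=3.3,fy=3.3,interpolation=cv2.INTER_CUBIC)
b=cv2.resize(t[140:230,170:290],None,fx=3.3,fy=3.3,interpolation=cv2.INTER_CUBIC)
c=cv2.resize(s[130:220,230:350],None,fx=3.3,fy=3.3,interpolation=cv2.INTER_CUBIC)
d=cv2.resize(s[180:300,180:340],None,fx=2.475,fy=2.475,interpolation=cv2.INTER_CUBIC)
im=np.vstack([np.hstack([a,b]),np.hstack([c,d])])
im=np.clip(im*1.4,0,255).astype(np.uint8)
print(im.shape);cv2.imwrite('pics/crop1.png',im)
E
```

```text
(594, 792, 3)
```

View pics/crop1.png

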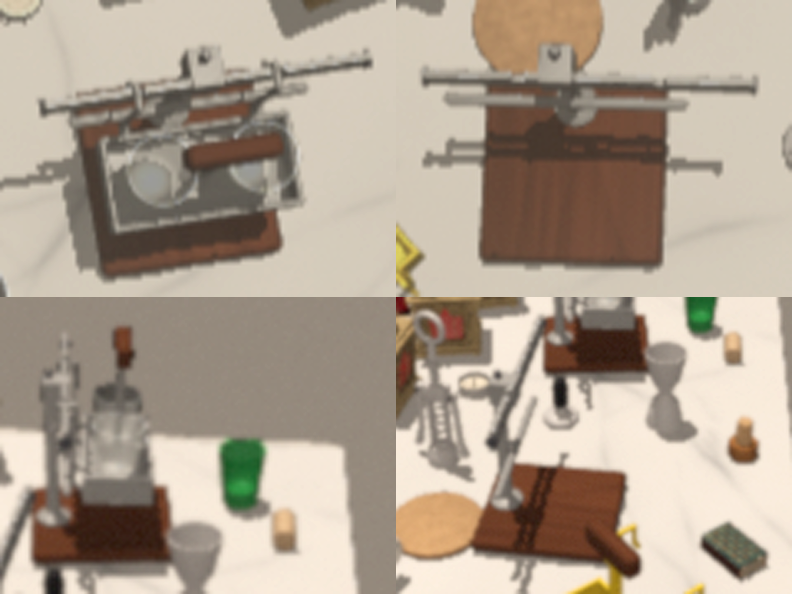

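The crop confirms the choice: the steel caddy holds two glasses, its grip at top px (381,186). B's bar runs from (178,163) to (279.4,166), and its clamp is at about (219,160), so the bar is shifted towards -y.

```bash
cat > h.py <<'E'
import numpy as np,cv2
def ray(c,u,v):
    R=cv2.Rodrigues(np.array(c['rvec']))[0];o=-R.T@np.array(c['tvec'])
    f=c['pixels'].shape[0]/2/np.tan(np.radians(c['fovy']/2))
    return o,R.T@np.array([(u-c['cx'])/f,(v-c['cy'])/f,1])
def onz(c,u,v,z):
    o,d=ray(c,u,v); return o+d*(z-o[2])/d[2]
def tool(s,p=None):   # needed shift in tool axes, cm
    R=np.array(s['ee_rot']); return R.T@(np.array(p)-s['tcp_pos'])*100
E
python3 - <<'E'
import pickle;from h import *
C=pickle.load(open('c0.pkl','rb'));c=C['top'];s=C['side']
def pa(x,y): return (310+x/3.3-.35,140+y/3.3-.35)
def pb(x,y): return (170+(x-396)/3.3-.35,140+y/3.3-.35)
for n,a,b in(('A',pa(42,106),pa(371,61)),('B',pb(422,76),pb(757,85))):
    P=onz(c,*a,.162);Q=onz(c,*b,.162);d=P-Q
    print(n,P.round(4),Q.round(4),'mid',((P+Q)/2).round(4),'len',np.linalg.norm(d).round(4),'yaw',np.degrees(np.arctan2(-d[0],d[1])).round(2))
print('clampA',onz(c,*pa(204,60),.165).round(4),'clampB',onz(c,*pb(557,60),.165).round(4))
# grip mask in the top view
hsv=cv2.cvtColor(c['pixels'],cv2.COLOR_BGR2HSV)
m=cv2.inRange(hsv,(0,90,30),(18,255,160));m[:, :360]=0;m[:,402:]=0;m[:178]=0;m[196:]=0
n,l,st,ce=cv2.connectedComponentsWithStats(m);
for i in range(1,n):
    if st[i,4]>30:
        ys,xs=np.where(l==i);r=cv2.minAreaRect(np.c_[xs,ys].astype(np.float32));print(st[i],ce[i],r);print('grip',onz(c,*ce[i],.206).round(4),onz(c,*ce[i],.2).round(4))
# base quads
for n,q in(('A',[pa(280,248),pa(103,275)]),('B',[pb(483,88),pb(666,88),pb(662,264),pb(481,261)])):
    print(n,[onz(c,*p,.017)[:2].round(4) for p in q])
# side view grip centre: triangulate
g=(230+123/3.3-.35,130+348/3.3-.35);o1,d1=ray(s,*g);o2,d2=ray(c,*ce[1:][st[1:,4].argmax()])
t=np.linalg.lstsq(np.c_[d1,-d2],o2-o1,rcond=None)[0];print('tri',(o1+d1*t[0]).round(4),(o2+d2*t[1]).round(4))
E
```

```text
A [0.5772 0.113  0.162 ] [ 0.6024 -0.0962  0.162 ] mid [0.5898 0.0084 0.162 ] len 0.2107 yaw 6.86
B [0.6022 0.4139 0.162 ] [0.5924 0.2028 0.162 ] mid [0.5973 0.3084 0.162 ] len 0.2113 yaw -2.64
clampA [0.6043 0.0101 0.165 ] clampB [0.6102 0.3285 0.165 ]
[367 180  29  11 185] [380.86486486 185.18378378] ((380.93597412109375, 185.14801025390625), (6.5293192863464355, 28.442787170410156), 79.69515228271484)
grip [0.5382 0.0019 0.206 ] [0.5393 0.0006 0.2   ]
A [array([ 0.5036, -0.0665]), array([0.4868, 0.0594])]
B [array([0.6278, 0.396 ]), array([0.6254, 0.2654]), array([0.4987, 0.27  ]), array([0.5032, 0.3974])]
tri [ 0.5457 -0.0759 -0.1933] [ 0.6122 -0.0794 -0.1799]
```

Emit:
arm_command(
  deltas=[
    [0,0,0.12,3.0,2.9,-2,-0.1],
    [0,0,0.24,5.9,5.6,-4,-0.1],
    [0,0,0.36,8.9,8.4,-6,-0.1],
    [0,0,0.48,11.8,11.2,-8,-0.1],
    [0,0,0.6,14.7,14.0,-9,-0.1],
    [0,0,0.72,17.6,16.8,-9,-0.1],
    [0,0,0.84,20.5,19.6,-9,-0.1],
    [0,0,0.96,23.4,22.4,-9,-0.1],
  ],
)

```text
time_s: 0.77
tcp_pos: [0.313, 0.3447, 0.3319]
ee_rot: [[0.371, -0.929, 0.0], [-0.929, -0.371, 0.001], [-0.001, -0.0, -1.0]]
wrist_force: [0.8, 0.8, 0.3]
gripper_width: 0.57
gripper_force: 0.0
```

```bash
cat > st.py <<'E'
import sys;from station import sense;from h import *
s=sense();R=np.array(s['ee_rot'])
print('t',s['time_s'],'p',np.round(s['tcp_pos'],4),'j',np.round(s['joints'],1),'F',np.round(s['wrist_force'],2),'M',np.round(s['moment'],2),'w',round(s['gripper_width'],3),s['gripper_force'])
print('R',np.round(R,4).tolist())
if len(sys.argv)>4:
    x,y,z,yaw=map(float,sys.argv[1:5]);a=np.radians(yaw)  # yaw of caddy x; tool y opposite
    T=np.array([[np.sin(a),-np.cos(a),0],[-np.cos(a),-np.sin(a),0],[0,0,-1]])
    print('turn',cv2.Rodrigues(R.T@T)[0].ravel().round(4),'shift cm',tool(s,[x,y,z]).round(3))
E
python3 st.py 0.54 0.002 0.30 7
```

```text
t 0.7667 p [0.313  0.3447 0.3319] j [ 67.8   2.9 -11.6  -0.  -75.5 -46.1] F [0.79 0.8  0.33] M [ 0.08 -0.12 -0.06] w 0.57 0.0
R [[0.3707, -0.9288, 0.0002], [-0.9288, -0.3707, 0.0009], [-0.0007, -0.0005, -1.0]]
turn [-0.0004  0.0008  0.2576] shift cm [40.242 -8.381  3.159]
```

Emit:
arm_command(
  deltas=[
    [0,0,0.05,4.0,-0.8,0.3,-0.1],
    [0,0,0.1,8.0,-1.6,0.6,-0.1],
    [0,0,0.15,12.0,-2.4,0.9,-0.1],
    [0,0,0.2,16.0,-3.2,1.2,-0.1],
    [0,0,0.25,20.0,-4.0,1.6,-0.1],
    [0,0,0.257,24.0,-4.8,2.0,-0.1],
    [0,0,0.257,28.0,-5.6,2.4,-0.1],
    [0,0,0.257,32.0,-6.6,2.8,-0.1],
  ],
)

```text
time_s: 1.43
tcp_pos: [0.4941, 0.0727, 0.3032]
ee_rot: [[0.128, -0.992, -0.0], [-0.992, -0.128, 0.0], [-0.0, 0.0, -1.0]]
wrist_force: [0.8, 1.5, 0.2]
gripper_width: 0.55
gripper_force: 0.0
```

```bash
python3 st.py 0.54 0.002 0.28 7
```

```text
t 1.4333 p [0.4941 0.0727 0.3032] j [ 27.    7.3 -10.6  -0.  -72.  -19.7] F [0.81 1.5  0.2 ] M [ 0.23 -0.12  0.06] w 0.55 0.0
R [[0.1276, -0.9918, -0.0003], [-0.9918, -0.1276, 0.0002], [-0.0003, 0.0003, -1.0]]
turn [0.0003 0.0003 0.0058] shift cm [ 7.595 -3.65   2.321]
```

Emit:
arm_command(
  deltas=[
    [0,0,0.003,3.5,-1.8,1.2,-0.1],
    [0,0,0.006,7.0,-3.6,2.3,-0.1],
    [0,0,0.006,7.0,-3.6,2.3,-0.1],
    [0,0,0.006,7.0,-3.6,2.3,-0.1],
    [0,0,0.006,7.0,-3.6,2.3,-0.1],
  ],
)

```text
time_s: 1.85
tcp_pos: [0.5383, 0.0097, 0.2801]
ee_rot: [[0.121, -0.993, -0.001], [-0.993, -0.121, -0.0], [0.0, 0.001, -1.0]]
wrist_force: [0.2, 0.3, -0.1]
gripper_width: 0.548
gripper_force: 0.0
```

```bash
python3 st.py 0.54 0.002 0.196 7; python3 - <<'E'
from station import capture
import cv2,numpy as np
t=capture('top')['pixels'];s=capture('side')['pixels']
a=cv2.resize(t[120:240,300:440],(560,480),interpolation=cv2.INTER_CUBIC)[:, :400]
b=cv2.resize(s[90:210,200:300],(400,480),interpolation=cv2.INTER_CUBIC)
cv2.imwrite('pics/pre.png',np.clip(np.hstack([a,b])*1.3,0,255).astype(np.uint8))
E
```

```text
t 1.85 p [0.5383 0.0097 0.2801] j [ 18.3  12.1  -8.1  -0.  -69.9 -11.3] F [ 0.17  0.25 -0.12] M [ 0.15 -0.02  0.02] w 0.548 0.0
R [[0.121, -0.9927, -0.0011], [-0.9927, -0.121, -0.0002], [0.0, 0.0011, -1.0]]
turn [ 0.0011 -0.     -0.0009] shift cm [ 0.789 -0.086  8.409]
```

View pics/pre.png

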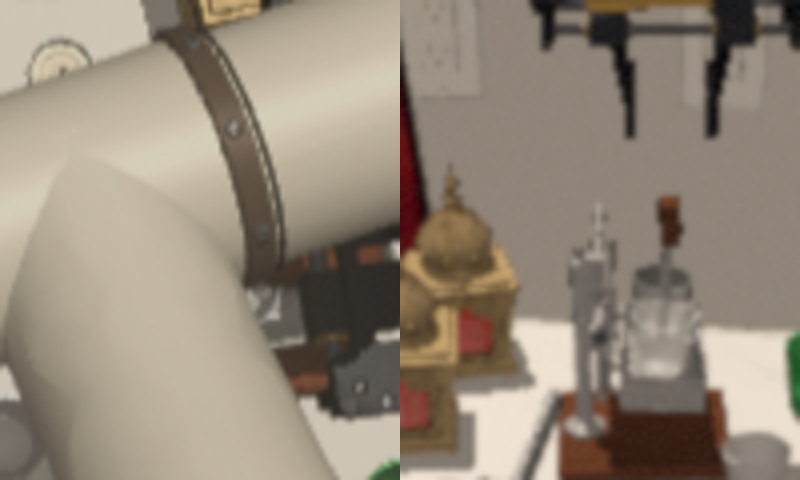

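The side crop shows the open jaws (midline px 268) centred over the caddy's brown grip (px 267, row 145). The top view is hidden by the arm. I'll descend.

Emit:
arm_command(
  deltas=[
    [0,0,0,0.7,-0.05,2.0,-0.1],
    [0,0,0,0.7,-0.05,4.0,-0.1],
    [0,0,0,0.7,-0.05,5.5,-0.1],
    [0,0,0,0.7,-0.05,7.0,-0.1],
    [0,0,0,0.7,-0.05,8.4,-0.1],
    [0,0,0,0.7,-0.05,8.4,-0.1],
    [0,0,0,0.7,-0.05,8.4,-0.1],
  ],
)

```text
time_s: 2.53
tcp_pos: [0.5395, 0.0041, 0.1969]
ee_rot: [[0.124, -0.992, -0.0], [-0.992, -0.124, -0.0], [0.0, 0.0, -1.0]]
wrist_force: [0.8, 0.1, 1.2]
gripper_width: 0.554
gripper_force: 0.0
```

```bash
python3 st.py 0.54 0.002 0.196 7; python3 - <<'E'
from station import capture
import cv2,numpy as np
s=capture('side')['pixels']
b=cv2.resize(s[110:210,210:310],(600,600),interpolation=cv2.INTER_CUBIC)
cv2.imwrite('pics/pre2.png',np.clip(b*1.3,0,255).astype(np.uint8))
E
```

```text
t 2.5333 p [0.5395 0.0041 0.1969] j [ 17.7  15.9 -15.4   0.  -58.7 -10.6] F [0.77 0.07 1.23] M [ 0.08 -0.08 -0.  ] w 0.554 0.0
R [[0.124, -0.9923, -0.0001], [-0.9923, -0.124, -0.0003], [0.0003, 0.0001, -1.0]]
turn [ 0.0001 -0.0003  0.0021] shift cm [ 0.21  -0.021  0.094]
```

View pics/pre2.png

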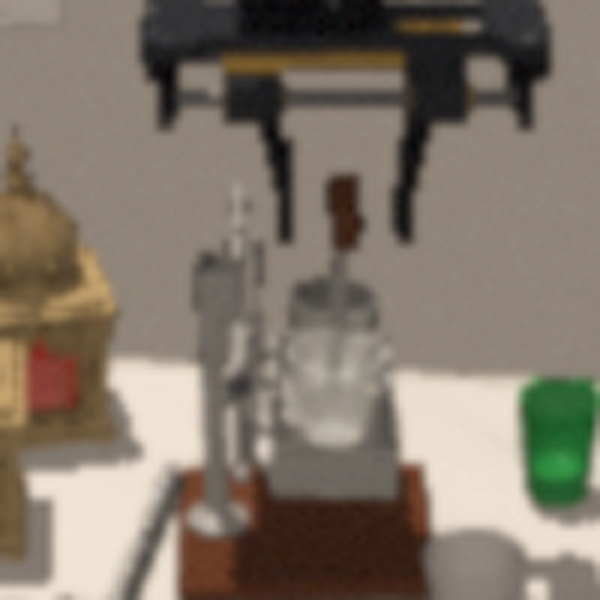

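The fingers straddle the grip, with crop px 285 and 405 around the grip at 345, so it is centred. The tips reach almost to the grip's bottom edge. I'll lower slightly and close.

Emit:
arm_command(
  deltas=[
    [0,0,0,0.15,0,0.2,-0.1],
    [0,0,0,0.15,0,0.2,0.2],
    [0,0,0,0.15,0,0.2,0.5],
    [0,0,0,0.15,0,0.2,0.7],
    [0,0,0,0.15,0,0.2,1],
    [0,0,0,0.15,0,0.2,1],
    [0,0,0,0.15,0,0.2,1],
    [0,0,0,0.15,0,0.2,1],
  ],
)

```text
time_s: 3.25
tcp_pos: [0.5405, 0.0016, 0.195]
ee_rot: [[0.122, -0.993, 0.001], [-0.993, -0.122, 0.0], [0.0, -0.001, -1.0]]
wrist_force: [-0.7, 0.1, 1.3]
gripper_width: 0.188
gripper_force: 29.7
```

```bash
python3 st.py
```

```text
t 3.25 p [0.5405 0.0016 0.195 ] j [ 17.4  16.1 -15.5   0.  -58.3 -10.4] F [-0.68  0.12  1.3 ] M [ 0.19 -0.19  0.08] w 0.188 29.676821529865265
R [[0.1221, -0.9925, 0.0013], [-0.9925, -0.1221, 0.0001], [0.0, -0.0013, -1.0]]
```

Emit:
arm_command(
  deltas=[
    [0,0,0,0,0,-0.3,1],
    [0,0,0,0,0,-0.6,1],
    [0,0,0,0,0,-1.0,1],
    [0,0,0,0,0,-1.4,1],
    [0,0,0,0,0,-1.8,1],
    [0,0,0,0,0,-2.3,1],
    [0,0,0,0,0,-2.8,1],
    [0,0,0,0,0,-3.3,1],
  ],
)

```text
time_s: 3.92
tcp_pos: [0.5388, 0.0012, 0.2276]
ee_rot: [[0.121, -0.993, -0.003], [-0.993, -0.121, -0.001], [0.0, 0.003, -1.0]]
wrist_force: [0.1, 0.4, -4.0]
gripper_width: 0.178
gripper_force: 29.6
```

```bash
python3 st.py
```

```text
t 3.9167 p [0.5388 0.0012 0.2276] j [ 17.4  14.4 -12.8  -0.  -63.  -10.4] F [ 0.06  0.41 -3.97] M [ 0.11 -0.03  0.02] w 0.178 29.649365544319153
R [[0.1212, -0.9926, -0.0031], [-0.9926, -0.1212, -0.0006], [0.0002, 0.0032, -1.0]]
```

Emit:
arm_command(
  deltas=[
    [0,0,0,0,0,-0.6,1],
    [0,0,0,0,0,-1.4,1],
    [0,0,0,0,0,-2.4,1],
    [0,0,0,0,0,-3.4,1],
    [0,0,0,0,0,-4.2,1],
    [0,0,0,0,0,-4.7,1],
    [0,0,0,0,0,-5.0,1],
    [0,0,0,0,0,-5.0,1],
  ],
)

```text
time_s: 4.58
tcp_pos: [0.5403, 0.0016, 0.2783]
ee_rot: [[0.122, -0.993, 0.001], [-0.993, -0.122, 0.0], [-0.0, -0.001, -1.0]]
wrist_force: [0.3, 0.0, -4.7]
gripper_width: 0.184
gripper_force: 29.6
```

```bash
python3 st.py 0.545 0.3185 0.278 -2.5
```

```text
t 4.5833 p [0.5403 0.0016 0.2783] j [ 17.4  12.3  -8.1   0.  -69.6 -10.4] F [ 0.31  0.04 -4.66] M [ 0.05 -0.04  0.04] w 0.184 29.644253365695477
R [[0.1217, -0.9926, 0.0013], [-0.9926, -0.1217, 0.0004], [-0.0002, -0.0013, -1.0]]
turn [-0.0013  0.0003  0.1657] shift cm [-31.398  -4.327   0.045]
```

Emit:
arm_command(
  deltas=[
    [0,0,0,-0.2,0,0,1],
    [0,0,0.005,-0.7,-0.1,0,1],
    [0,0,0.012,-1.5,-0.2,0,1],
    [0,0,0.02,-2.6,-0.36,0,1],
    [0,0,0.03,-4.0,-0.55,0,1],
    [0,0,0.04,-5.6,-0.77,0,1],
    [0,0,0.05,-7.3,-1.0,0,1],
    [0,0,0.06,-9.0,-1.24,0,1],
  ],
)

```text
time_s: 5.25
tcp_pos: [0.5408, 0.0935, 0.2768]
ee_rot: [[0.061, -0.998, -0.002], [-0.998, -0.061, -0.001], [0.001, 0.002, -1.0]]
wrist_force: [-0.7, -1.1, -3.5]
gripper_width: 0.182
gripper_force: 30.0
```

```bash
python3 st.py 0.545 0.3185 0.278 -2.5
```

```text
t 5.25 p [0.5408 0.0935 0.2768] j [ 26.7  13.3  -7.   -0.  -69.8 -23.2] F [-0.69 -1.07 -3.54] M [-0.25  0.23 -0.04] w 0.182 29.969682708615437
R [[0.061, -0.9981, -0.0017], [-0.9981, -0.061, -0.0007], [0.0006, 0.0017, -1.0]]
turn [ 0.0017 -0.0007  0.1047] shift cm [-22.438  -1.788  -0.137]
```

Emit:
arm_command(
  deltas=[
    [0,0,0.012,-1.7,-0.14,-0.1,1],
    [0,0,0.024,-3.4,-0.28,-0.1,1],
    [0,0,0.036,-5.1,-0.42,-0.1,1],
    [0,0,0.048,-6.8,-0.55,-0.1,1],
    [0,0,0.06,-8.5,-0.7,-0.1,1],
    [0,0,0.072,-10.2,-0.83,-0.1,1],
    [0,0,0.084,-11.9,-0.96,-0.1,1],
    [0,0,0.096,-13.6,-1.1,-0.1,1],
  ],
)

```text
time_s: 5.92
tcp_pos: [0.5435, 0.2304, 0.2779]
ee_rot: [[-0.034, -0.999, -0.001], [-0.999, 0.034, -0.0], [0.0, 0.001, -1.0]]
wrist_force: [-0.3, -0.5, -4.9]
gripper_width: 0.185
gripper_force: 30.0
```

```bash
python3 st.py 0.545 0.3185 0.278 -2.5
```

```text
t 5.9167 p [0.5435 0.2304 0.2779] j [ 38.7  17.4  -1.2  -0.  -71.5 -40.6] F [-0.32 -0.53 -4.89] M [ 0.15 -0.04  0.01] w 0.185 29.987999727018178
R [[-0.0344, -0.9994, -0.0008], [-0.9994, 0.0344, -0.0002], [0.0002, 0.0008, -1.0]]
turn [ 0.0008 -0.0002  0.0092] shift cm [-8.809  0.157 -0.009]
```

Emit:
arm_command(
  deltas=[
    [0,0,0.004,-1.7,0.05,0,1],
    [0,0,0.009,-3.4,0.1,0,1],
    [0,0,0.009,-5.0,0.15,0,1],
    [0,0,0.009,-6.4,0.15,0,1],
    [0,0,0.009,-7.5,0.15,0,1],
    [0,0,0.009,-8.3,0.15,0,1],
    [0,0,0.009,-8.7,0.15,0,1],
    [0,0,0.009,-8.7,0.15,0,1],
  ],
)

```text
time_s: 6.58
tcp_pos: [0.5454, 0.3165, 0.2782]
ee_rot: [[-0.042, -0.999, -0.0], [-0.999, 0.042, -0.0], [0.0, 0.0, -1.0]]
wrist_force: [0.1, -1.0, -5.0]
gripper_width: 0.178
gripper_force: 30.0
```

```bash
python3 st.py 0.549 0.3185 0.24 -2.5;  python3 - <<'E'
from station import capture
import cv2,numpy as np,pickle
S=capture('side');T=capture('top');pickle.dump((S,T),open('c1.pkl','wb'))
s=S['pixels'];t=T['pixels']
b=cv2.resize(s[160:300,180:320],(560,560),interpolation=cv2.INTER_CUBIC)
a=cv2.resize(t[120:260,190:250],(240,560),interpolation=cv2.INTER_CUBIC)
cv2.imwrite('pics/b1.png',np.clip(np.hstack([b,a])*1.3,0,255).astype(np.uint8))
E
```

```text
t 6.5833 p [0.5454 0.3165 0.2782] j [ 44.8  21.4   4.7  -0.  -73.4 -47.2] F [ 0.13 -1.   -5.04] M [ 0.02 -0.02 -0.  ] w 0.178 29.988986318930984
R [[-0.0425, -0.9991, -0.0002], [-0.9991, 0.0425, -0.0002], [0.0002, 0.0002, -1.0]]
turn [ 0.0002 -0.0002  0.0011] shift cm [-0.218 -0.349  3.824]
```

View pics/b1.png

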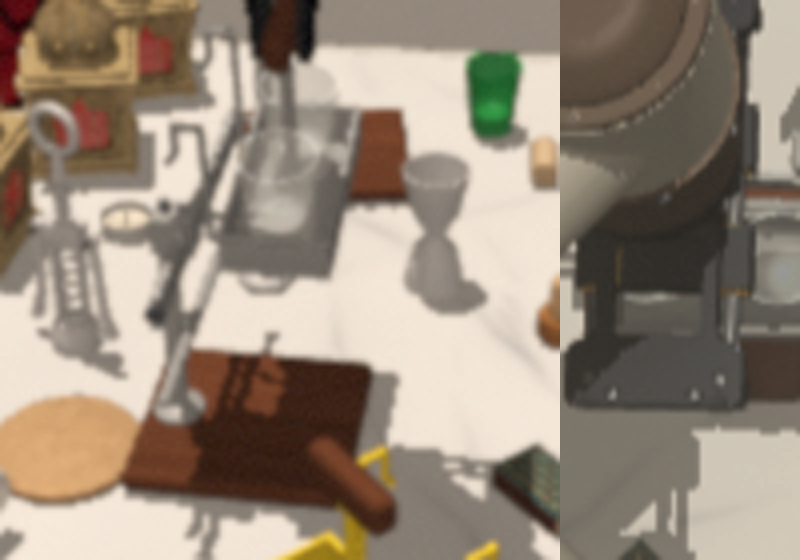

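The side crop shows the caddy level in the grip with both glasses standing. The left hook is at crop (188,127), the right hook at (222,38), and the near end of B's bar at about (155,315). I'll compare these with projections.

```bash
python3 - <<'E'
import pickle;from h import *
S,T=pickle.load(open('c1.pkl','rb'))
f=210/np.tan(np.radians(S['fovy']/2));K=np.array([[f,0,S['cx']],[0,f,S['cy']],[0,0,1]])
pr=lambda P:((cv2.projectPoints(np.array(P,float),np.array(S['rvec']),np.array(S['tvec']),K,None)[0].reshape(-1,2)-[180,160])*4+1.5).round(1)
a=np.radians(-2.45);X=np.array([np.cos(a),np.sin(a),0]);Y=np.array([-np.sin(a),np.cos(a),0]);Z=np.array([0,0,1])
O=np.array([.5454,.3165,.2782-.125])
print('hookL,R bearing',pr([O+.0475*X+s*.045*Y+.085*Z for s in(1,-1)]))
print('L prong end, upright top, foot',pr([O+.055*X+.045*Y+.06*Z,O+.040*X+.045*Y+.085*Z,O+.04*X+.045*Y]))
B=np.array([.599,.3084,0])
print('bar L end top/mid/bot',pr([B+.105*Y+z*Z for z in(.162,.155,.148)]),'R end',pr([B-.105*Y+.162*Z]))
print('px per 10mm x',pr([B+.105*Y+.162*Z,B+.105*Y+.162*Z+.01*X]))
# contrast of left bar end and hook rows, brightness
g=cv2.cvtColor(S['pixels'],cv2.COLOR_BGR2GRAY)
print(g[234:244,210:232]);print(g[186:208,218:240])
E
```

```text
hookL,R bearing [[179.5 119. ]
 [214.7  43.2]]
L prong end, upright top, foot [[168.4 158.4]
 [193.3 120. ]
 [201.  252.3]]
bar L end top/mid/bot [[152.3 293.7]
 [153.1 304.5]
 [153.9 315.1]] R end [[231.5 103.1]]
px per 10mm x [[152.3 293.7]
 [133.8 292.3]]
[[178 178 178 178 178 177 172 150 127 112  84  64  65  74  92 133 168 177
  170 149 130 121]
 [179 178 177 178 178 176 164 133 100  81  66  63  67  75  92 132 167 173
  161 141 125 122]
 [178 178 178 178 177 172 150 112  79  63  59  63  70  78  92 129 160 164
  145 126 116 134]
 [178 178 178 178 176 165 125  80  58  53  54  63  74  80  89 116 138 139
  113  99 109 149]
 [178 178 178 177 175 155 106  58  46  45  50  63  78  82  81  89  99  95
   82  81 112 160]
 [178 177 178 178 175 157 115  69  48  45  52  70  80  82  80  81  84  78
   72  85 128 166]
 [176 178 178 178 177 169 144 104  71  59  64  76  83  82  79  80  87  77
   75 102 147 172]
 [173 178 178 178 177 176 166 138 105  90  90  86  84  83  78  79  84  77
   79 117 161 176]
 [169 177 178 177 178 178 174 158 142 132 124 101  86  82  78  78  90  81
   87 129 167 178]
 [16
[... 1436 characters left out ...]
3 147 105  99 126 115  88  73
  102 149 167 145]
 [123 164 170 152 151 168 178 180 179 180 175 153 111  95 115 100  78  82
  126 161 167 152]
 [124 165 177 173 174 178 180 180 181 180 177 159 115  90  99  82  67  95
  146 168 161 143]
 [123 166 178 180 180 180 180 180 180 180 178 165 122  82  76  69  67 109
  160 170 150 119]
 [124 166 179 180 180 180 180 180 180 180 178 165 120  82  66  64  81 128
  166 168 136 101]
 [128 167 179 180 180 180 180 180 180 179 175 156 114  82  67  69 101 149
  170 164 127  92]
 [140 170 179 181 180 180 180 180 180 178 169 144 105  80  69  80 126 164
  173 156 115  83]
 [165 176 179 178 179 180 179 180 179 175 153 116  86  75  70  95 147 172
  172 148 103  76]]
```

Emit:
arm_command(
  deltas=[
    [0,0,0,-0.1,-0.2,0.6,1],
    [0,0,0,-0.2,-0.4,1.4,1],
    [0,0,0,-0.23,-0.65,2.3,1],
    [0,0,0,-0.23,-0.65,3.2,1],
    [0,0,0,-0.23,-0.65,3.8,1],
    [0,0,0,-0.23,-0.65,4.2,1],
    [0,0,0,-0.23,-0.65,4.2,1],
    [0,0,0,-0.23,-0.65,4.2,1],
  ],
)

```text
time_s: 7.35
tcp_pos: [0.552, 0.3178, 0.2363]
ee_rot: [[-0.043, -0.999, -0.0], [-0.999, 0.043, -0.0], [0.0, 0.0, -1.0]]
wrist_force: [0.1, -0.4, -3.8]
gripper_width: 0.183
gripper_force: 30.0
```

```bash
python3 st.py 0.552 0.3185 0.23 -2.5;  python3 - <<'E'
from station import capture
import cv2,numpy as np,pickle
S=capture('side');pickle.dump(S,open('c2.pkl','wb'))
s=S['pixels']
b=cv2.resize(s[175:250,205:305],(800,600),interpolation=cv2.INTER_CUBIC)
cv2.imwrite('pics/b2.png',np.clip(b*1.3,0,255).astype(np.uint8))
E
```

```text
t 7.35 p [0.552  0.3178 0.2363] j [ 44.5  23.4   1.8   0.  -68.4 -46.9] F [ 0.14 -0.39 -3.82] M [ 0.13 -0.01  0.06] w 0.183 29.988886350765824
R [[-0.0428, -0.9991, -0.0001], [-0.9991, 0.0428, -0.0005], [0.0005, 0.0001, -1.0]]
turn [ 0.0001 -0.0005  0.0008] shift cm [-0.074  0.006  0.632]
```

View pics/b2.png

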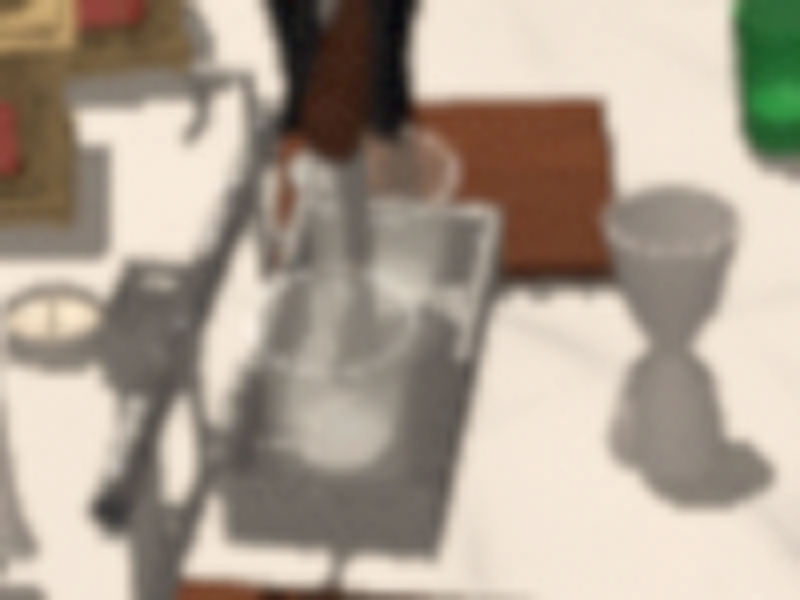

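The crop shows the caddy level with both glasses upright, just above B's bar. The bar's left end is at (105,505) and its right end at (265,110); the right hook's top wire is at (190–248,76) and its prong end at (190,135). I'll compare with projections numerically.

```bash
python3 - <<'E'
import pickle;from h import *
S=pickle.load(open('c2.pkl','rb'))
f=210/np.tan(np.radians(S['fovy']/2));K=np.array([[f,0,S['cx']],[0,f,S['cy']],[0,0,1]])
pr=lambda P:((cv2.projectPoints(np.array(P,float),np.array(S['rvec']),np.array(S['tvec']),K,None)[0].reshape(-1,2)-[205,175])*8+3.5).round(1)
a=np.radians(-2.45);X=np.array([np.cos(a),np.sin(a),0]);Y=np.array([-np.sin(a),np.cos(a),0]);Z=np.array([0,0,1])
O=np.array([.552,.3178,.2363-.125]);B=np.array([.599,.3084,0])
for s in(1,-1): print('hook wire centre, prong top, upright top, prong end',pr([O+x*X+s*.045*Y+z*Z for x,z in((.0475,.0875),(.055,.0875),(.04,.0875),(.055,.0595))]).tolist())
print('bar L top/mid/bot',pr([B+.105*Y+z*Z for z in(.162,.155,.148)]).tolist(),'R',pr([B-.105*Y+z*Z for z in(.162,.155,.148)]).tolist())
print('tray front-left-bottom corner', pr([O-.0315*X+.064*Y, O+.0315*X+.064*Y,O-.0315*X+.064*Y+.026*Z]).tolist())
print('grip bottom front', pr([O-.008*X+.03*Y+.114*Z,O+.008*X+.03*Y+.114*Z]).tolist())
print('clamp', pr([B+.0201*Y+.162*Z]).tolist(),'base', pr([[.5032,.3974,.017],[.6278,.396,.017]]).tolist())
E
```

```text
hook wire centre, prong top, upright top, prong end [[142.5, 245.8], [115.5, 243.8], [169.5, 247.8], [121.8, 329.8]]
hook wire centre, prong top, upright top, prong end [[212.8, 87.1], [187.9, 85.4], [237.8, 88.8], [192.6, 167.0]]
bar L top/mid/bot [[105.0, 468.0], [106.7, 489.5], [108.4, 510.7]] R [[263.5, 86.8], [264.3, 105.9], [265.1, 124.9]]
tray front-left-bottom corner [[422.3, 568.3], [200.6, 550.0], [421.2, 492.8]]
grip bottom front [[351.0, 148.4], [292.7, 144.2]]
clamp [[176.4, 296.2]] base [[489.4, 861.5], [66.2, 832.3]]
```

By these numbers the hooks are about 1 mm forward of the bar's mid-plane, inside the window. I'll lower gently.

Emit:
arm_command(
  deltas=[
    [0,0,0,0,0,0.4,1],
    [0,0,0,0,-0.05,0.8,1],
    [0,0,0,0,-0.05,1.2,1],
    [0,0,0,0,-0.05,1.6,1],
    [0,0,0,0,-0.05,2.0,1],
    [0,0,0,0,-0.05,2.2,1],
    [0,0,0,0,-0.05,2.2,1],
    [0,0,0,0,-0.05,2.2,1],
  ],
)

```text
time_s: 8.07
tcp_pos: [0.5525, 0.3178, 0.2144]
ee_rot: [[-0.043, -0.999, -0.0], [-0.999, 0.043, -0.0], [0.0, 0.0, -1.0]]
wrist_force: [0.3, 0.3, -4.3]
gripper_width: 0.18
gripper_force: 30.0
```

```bash
python3 st.py 0.5525 0.3185 0.203 -2.5
```

```text
t 8.0667 p [0.5525 0.3178 0.2144] j [ 44.4  24.3   0.    0.  -65.7 -46.9] F [ 0.25  0.33 -4.32] M [ 0.1  -0.05 -0.03] w 0.18 29.988846550695598
R [[-0.0429, -0.9991, -0.0001], [-0.9991, 0.0429, -0.0003], [0.0003, 0.0001, -1.0]]
turn [ 0.0001 -0.0003  0.0007] shift cm [-0.075  0.006  1.138]
```

Emit:
arm_command(
  deltas=[
    [0,0,0,0,0,0.3,1],
    [0,0,0,0,0,0.6,1],
    [0,0,0,0,0,0.8,1],
    [0,0,0,0,0,0.9,1],
    [0,0,0,0,0,1.0,1],
    [0,0,0,0,0,1.0,1],
  ],
)

```text
time_s: 8.57
tcp_pos: [0.5525, 0.3177, 0.2047]
ee_rot: [[-0.043, -0.999, 0.0], [-0.999, 0.043, -0.0], [0.0, -0.0, -1.0]]
wrist_force: [-0.7, 0.1, -3.0]
gripper_width: 0.179
gripper_force: 30.0
```

```bash
python3 st.py 0.5525 0.3185 0.202 -2.5
```

```text
t 8.5667 p [0.5525 0.3177 0.2047] j [ 44.4  24.7  -0.8   0.  -64.5 -46.9] F [-0.69  0.13 -3.02] M [0.12 0.04 0.04] w 0.179 29.98875081539154
R [[-0.0429, -0.9991, 0.0001], [-0.9991, 0.0429, -0.0001], [0.0001, -0.0001, -1.0]]
turn [-0.0001 -0.0001  0.0008] shift cm [-0.078  0.005  0.273]
```

Maybe just touching now; continuing in 1 mm steps.

Emit:
arm_command(
  deltas=[
    [0,0,0,0,0,0.1,1],
    [0,0,0,0,0,0.1,1],
  ],
)

```text
time_s: 8.73
tcp_pos: [0.5527, 0.3178, 0.2043]
ee_rot: [[-0.043, -0.999, 0.001], [-0.999, 0.043, 0.0], [-0.0, -0.001, -1.0]]
wrist_force: [-1.5, -0.7, -0.8]
gripper_width: 0.185
gripper_force: 30.0
```

Emit:
arm_command(
  deltas=[
    [0,0,0,0,0,0.1,1],
    [0,0,0,0,0,0.1,1],
  ],
)

```text
time_s: 8.9
tcp_pos: [0.5527, 0.3177, 0.2038]
ee_rot: [[-0.043, -0.999, 0.001], [-0.999, 0.043, 0.0], [-0.0, -0.001, -1.0]]
wrist_force: [-3.2, -1.9, 2.7]
gripper_width: 0.18
gripper_force: 30.0
```

Emit:
arm_command(
  deltas=[
    [0,0,0,0,0,0.1,1],
    [0,0,0,0,0,0.1,1],
  ],
)

```text
time_s: 9.07
tcp_pos: [0.5525, 0.3173, 0.2029]
ee_rot: [[-0.043, -0.999, 0.001], [-0.999, 0.043, -0.001], [0.001, -0.001, -1.0]]
wrist_force: [-4.8, -3.3, 5.3]
gripper_width: 0.18
gripper_force: 30.0
```

Emit:
arm_command(
  deltas=[
    [0,0,0,0,0,-0.2,1],
    [0,0,0,0,0.1,-0.2,1],
    [0,0,0,0,0.1,-0.2,1],
  ],
)

```text
time_s: 9.32
tcp_pos: [0.5521, 0.3181, 0.2034]
ee_rot: [[-0.043, -0.999, 0.001], [-0.999, 0.043, 0.001], [-0.001, -0.001, -1.0]]
wrist_force: [-0.8, -0.9, -1.0]
gripper_width: 0.179
gripper_force: 30.0
```

Emit:
arm_command(
  deltas=[
    [0,0,0,0,0,0.1,1],
    [0,0,0,0,0,0.1,1],
  ],
)

```text
time_s: 9.48
tcp_pos: [0.5521, 0.318, 0.2031]
ee_rot: [[-0.043, -0.999, 0.002], [-0.999, 0.043, 0.001], [-0.001, -0.001, -1.0]]
wrist_force: [0.3, -1.0, 1.5]
gripper_width: 0.179
gripper_force: 30.0
```

```bash
python3 st.py
```

```text
t 9.4833 p [0.5521 0.318  0.2031] j [ 44.5  24.7  -1.    0.  -64.2 -47. ] F [ 0.3  -0.95  1.51] M [-0.13 -0.2  -0.04] w 0.179 30.042786454578163
R [[-0.0428, -0.9991, 0.0015], [-0.9991, 0.0428, 0.0006], [-0.0006, -0.0015, -1.0]]
```

Emit:
arm_command(
  deltas=[
    [0,0,0,0.1,0,0,1],
    [0,0,0,0.2,0,0,1],
    [0,0,0,0.3,0,0,1],
    [0,0,0,0.3,0,0,1],
  ],
)

```text
time_s: 9.82
tcp_pos: [0.5517, 0.3155, 0.2025]
ee_rot: [[-0.043, -0.999, 0.001], [-0.999, 0.043, 0.002], [-0.002, -0.001, -1.0]]
wrist_force: [0.7, 1.6, -1.1]
gripper_width: 0.181
gripper_force: 30.0
```

Emit:
arm_command(
  deltas=[
    [0,0,0,0.07,0,0,1],
    [0,0,0,0.15,0,0,1],
    [0,0,0,0.15,0,0,1],
  ],
)

```text
time_s: 10.07
tcp_pos: [0.5517, 0.3143, 0.2022]
ee_rot: [[-0.043, -0.999, 0.001], [-0.999, 0.043, 0.002], [-0.002, -0.001, -1.0]]
wrist_force: [2.2, 4.5, -3.2]
gripper_width: 0.181
gripper_force: 30.0
```

```bash
python3 st.py
```

```text
t 10.0667 p [0.5517 0.3143 0.2022] j [ 44.2  24.6  -1.4  -0.  -63.9 -46.7] F [ 2.18  4.47 -3.15] M [ 1.71 -0.9   0.16] w 0.181 29.998246572213247
R [[-0.0427, -0.9991, 0.0011], [-0.9991, 0.0427, 0.002], [-0.002, -0.001, -1.0]]
```

Emit:
arm_command(
  deltas=[
    [0,0,0,-0.1,0,0,1],
    [0,0,0,-0.1,0,0.1,1],
    [0,0,0,-0.1,0,0.15,1],
  ],
)

```text
time_s: 10.32
tcp_pos: [0.5513, 0.3139, 0.2011]
ee_rot: [[-0.043, -0.999, -0.0], [-0.999, 0.043, -0.001], [0.001, 0.0, -1.0]]
wrist_force: [1.0, 1.1, 1.0]
gripper_width: 0.184
gripper_force: 30.0
```

```bash
python3 st.py
```

```text
t 10.3167 p [0.5513 0.3139 0.2011] j [ 44.3  24.6  -1.5   0.  -63.9 -46.7] F [0.97 1.09 0.99] M [ 0.62 -0.51 -0.01] w 0.184 30.024890452623367
R [[-0.043, -0.9991, -0.0003], [-0.9991, 0.043, -0.0011], [0.0011, 0.0002, -1.0]]
```

Emit:
arm_command(
  deltas=[
    [0,0,0,0,0,0.1,1],
    [0,0,0,0,0,0.1,1],
    [0,0,0,0,0,0.1,1],
  ],
)

```text
time_s: 10.57
tcp_pos: [0.5511, 0.3134, 0.2002]
ee_rot: [[-0.043, -0.999, -0.001], [-0.999, 0.043, -0.002], [0.002, 0.001, -1.0]]
wrist_force: [-0.2, -0.4, 1.3]
gripper_width: 0.179
gripper_force: 30.0
```

```bash
python3 st.py; python3 - <<'E'
from station import capture
import cv2,numpy as np,pickle
S=capture('side');pickle.dump(S,open('c3.pkl','wb'))
s=S['pixels']
b=cv2.resize(s[180:260,200:300],(750,600),interpolation=cv2.INTER_CUBIC)
cv2.imwrite('pics/b3.png',np.clip(b*1.3,0,255).astype(np.uint8))
E
```

```text
t 10.5667 p [0.5511 0.3134 0.2002] j [ 44.2  24.6  -1.6   0.  -63.9 -46.7] F [-0.21 -0.4   1.33] M [ 0.01 -0.34  0.03] w 0.179 30.01851936802268
R [[-0.0435, -0.9991, -0.0008], [-0.9991, 0.0435, -0.0015], [0.0016, 0.0008, -1.0]]
```

View pics/b3.png

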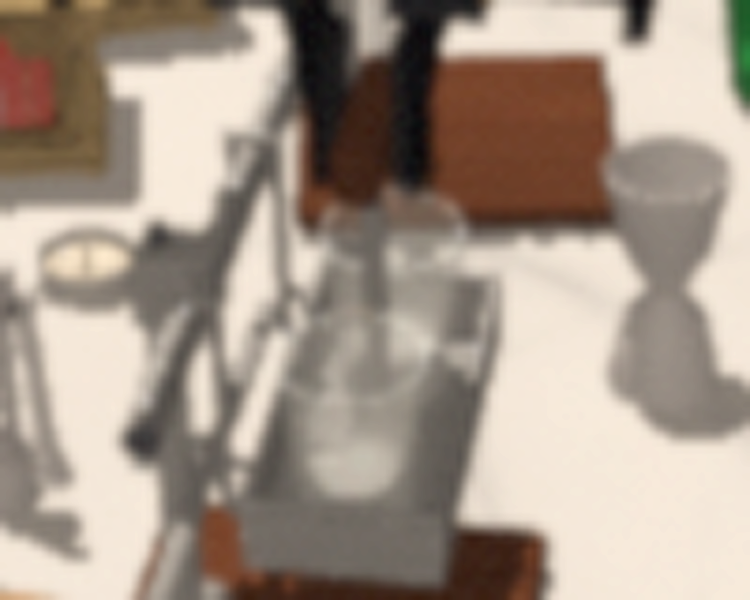

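The crop shows both hooks straddling B's bar: the right hook is at (250,140), the left near (205,300) just beyond the clamp at (185,255). The glasses are upright. I'll keep feeling along -y.

Emit:
arm_command(
  deltas=[
    [0,0,0,0.05,0,0,1],
    [0,0,0,0.1,0,0,1],
    [0,0,0,0.1,0,0,1],
  ],
)

```text
time_s: 10.87
tcp_pos: [0.5512, 0.3132, 0.2001]
ee_rot: [[-0.043, -0.999, -0.0], [-0.999, 0.043, -0.0], [0.0, 0.0, -1.0]]
wrist_force: [0.7, -0.3, 1.4]
gripper_width: 0.18
gripper_force: 30.0
```

Emit:
arm_command(
  deltas=[
    [0,0,0,0.05,0,0,1],
    [0,0,0,0.1,0,0,1],
    [0,0,0,0.1,0,0,1],
  ],
)

```text
time_s: 11.12
tcp_pos: [0.5513, 0.3129, 0.2]
ee_rot: [[-0.043, -0.999, 0.0], [-0.999, 0.043, 0.001], [-0.001, -0.0, -1.0]]
wrist_force: [-0.2, 2.1, 0.8]
gripper_width: 0.178
gripper_force: 30.0
```

```bash
python3 st.py
```

```text
t 11.1167 p [0.5513 0.3129 0.2   ] j [ 44.2  24.6  -1.7  -0.  -63.7 -46.6] F [-0.24  2.09  0.83] M [ 0.86 -0.18  0.1 ] w 0.178 29.9927200935781
R [[-0.0426, -0.9991, 0.0005], [-0.9991, 0.0426, 0.0012], [-0.0012, -0.0004, -1.0]]
```

Emit:
arm_command(
  deltas=[
    [0,0,0,0.05,0,0,1],
    [0,0,0,0.1,0,0,1],
    [0,0,0,0.1,0,0,1],
  ],
)

```text
time_s: 11.37
tcp_pos: [0.5514, 0.3125, 0.2]
ee_rot: [[-0.042, -0.999, 0.001], [-0.999, 0.042, 0.002], [-0.002, -0.001, -1.0]]
wrist_force: [-1.3, 5.2, 0.2]
gripper_width: 0.18
gripper_force: 30.0
```

Emit:
arm_command(
  deltas=[
    [0,0,0,0.05,0,0,1],
    [0,0,0,0.1,0,0,1],
    [0,0,0,0.1,0,0,1],
  ],
)

```text
time_s: 11.62
tcp_pos: [0.5515, 0.3124, 0.2]
ee_rot: [[-0.042, -0.999, 0.002], [-0.999, 0.042, 0.004], [-0.004, -0.002, -1.0]]
wrist_force: [-0.4, 6.4, 0.2]
gripper_width: 0.18
gripper_force: 30.0
```

Emit:
arm_command(
  deltas=[
    [0,0,0,-0.15,0,0,1],
    [0,0,0,-0.3,0,0,1],
    [0,0,0,-0.35,0,0,1],
    [0,0,0,-0.35,0,0,1],
  ],
)

```text
time_s: 11.95
tcp_pos: [0.5512, 0.3131, 0.2]
ee_rot: [[-0.043, -0.999, -0.001], [-0.999, 0.043, -0.002], [0.002, 0.001, -1.0]]
wrist_force: [-0.4, 0.7, 1.9]
gripper_width: 0.18
gripper_force: 30.0
```

Emit:
arm_command(
  deltas=[
    [0,0,0,0,0,0.05,1],
    [0,0,0,0,0,0.1,1],
    [0,0,0,0,0,0.1,1],
  ],
)

```text
time_s: 12.2
tcp_pos: [0.551, 0.3128, 0.1992]
ee_rot: [[-0.044, -0.999, -0.001], [-0.999, 0.044, -0.002], [0.002, 0.001, -1.0]]
wrist_force: [-1.5, -2.3, 3.9]
gripper_width: 0.181
gripper_force: 30.0
```

Emit:
arm_command(
  deltas=[
    [0,0,0,0,0,0.05,1],
    [0,0,0,0,0,0.1,1],
    [0,0,0,0,0,0.1,1],
  ],
)

```text
time_s: 12.45
tcp_pos: [0.5508, 0.3125, 0.1982]
ee_rot: [[-0.044, -0.999, -0.002], [-0.999, 0.044, -0.003], [0.003, 0.001, -1.0]]
wrist_force: [-3.0, -4.1, 5.4]
gripper_width: 0.182
gripper_force: 30.1
```

```bash
python3 st.py
```

```text
t 12.45 p [0.5508 0.3125 0.1982] j [ 44.2  24.7  -1.8   0.  -63.7 -46.7] F [-3.01 -4.06  5.45] M [-0.82  0.32 -0.04] w 0.182 30.062269549816847
R [[-0.0436, -0.999, -0.0016], [-0.999, 0.0436, -0.0025], [0.0026, 0.0015, -1.0]]
```

```bash
cat > roll.py <<'E'
import pickle;from h import *
from scipy.optimize import least_squares
a=np.radians(-2.45);Rz=cv2.Rodrigues(np.array([0,0,a]))[0]
def fit(S,tcp,obs,off,sc):
    f=210/np.tan(np.radians(S['fovy']/2));K=np.array([[f,0,S['cx']],[0,f,S['cy']],[0,0,1]])
    P=np.array([o[0] for o in obs])/1000-[0,0,.125];uv=(np.array([o[1] for o in obs],float)-(sc-1)/2)/sc+off
    def pred(r,p): return cv2.projectPoints((Rz@cv2.Rodrigues(np.array([r,0,0.]))[0]@cv2.Rodrigues(np.array([0,p,0.]))[0]@P.T).T+tcp,np.array(S['rvec']),np.array(S['tvec']),K,None)[0].reshape(-1,2)
    g=lambda q:(pred(q[0],0)+q[1:]-uv).ravel()
    r=least_squares(g,[0,0,0]);print('roll(+ left up) deg',np.degrees(r.x[0]).round(2),'px offset',r.x[1:].round(2),'resid',r.fun.reshape(-1,2).round(1).tolist())
    z=least_squares(lambda q:g([0,*q]),[0,0]);print('  no roll: resid',z.fun.reshape(-1,2).round(1).tolist())
if __name__=='__main__':
    S,_=pickle.load(open('c1.pkl','rb'))
    HL,HR=(47.5,45,87.5),(47.5,-45,87.5);FL,RL,FR=(-31.5,64,0),(31.5,64,0),(-31.5,-64,26)
    fit(S,[.5454,.3165,.2782],[(HL,(187,127)),(HR,(222,38)),(FL,(328,276)),(RL,(219,262)),(FR,(360,110))],[180,160],4)
    fit(pickle.load(open('c2.pkl','rb')),[.552,.3178,.2363],[(HR,(227,77)),(FL,(438,558)),(RL,(226,542)),(FR,(500,205))],[205,175],8)
    fit(pickle.load(open('c3.pkl','rb')),[.5511,.3134,.2002],[(HR,(248,139)),(FL,(447,585)),(RL,(243,568)),(FR,(497,275))],[200,180],7.5)
E
python3 roll.py
```

```text
roll(+ left up) deg -6.27 px offset [1.09 0.8 ] resid [[-0.3, -1.3], [-0.5, -1.6], [0.6, 0.9], [-0.0, 2.2], [0.2, -0.3]]
  no roll: resid [[-0.1, -4.1], [-0.0, -0.7], [0.4, 0.4], [-0.7, 1.7], [0.4, 2.7]]
roll(+ left up) deg -8.87 px offset [0.98 1.56] resid [[-0.5, -1.0], [0.5, 0.5], [-0.1, 0.2], [0.1, 0.3]]
  no roll: resid [[0.4, -1.0], [0.2, -1.0], [-1.0, -1.3], [0.5, 3.3]]
roll(+ left up) deg -2.9 px offset [0.08 1.39] resid [[0.1, -0.3], [-0.5, 0.2], [-0.1, 0.1], [0.5, -0.0]]
  no roll: resid [[0.4, -0.3], [-0.5, -0.3], [-0.4, -0.4], [0.6, 1.0]]
```

The fit shows the caddy is rolled in the grip with its left side low: about 7° while carried, about 3° now. The left hook is already in its notch and the right one is still on the edge. I'll tilt the tool about the caddy's x to level it.

Emit:
arm_command(
  deltas=[
    [0,-0.01,0,0.08,0,-0.03,1],
    [0,-0.02,0,0.16,0,-0.03,1],
    [0,-0.03,0,0.24,0,-0.03,1],
    [0,-0.03,0,0.24,0,-0.03,1],
  ],
)

```text
time_s: 12.78
tcp_pos: [0.5511, 0.3113, 0.1977]
ee_rot: [[-0.044, -0.999, 0.001], [-0.999, 0.044, 0.031], [-0.031, 0.001, -1.0]]
wrist_force: [-0.5, -0.1, -0.6]
gripper_width: 0.184
gripper_force: 29.9
```

```bash
python3 st.py
```

```text
t 12.7833 p [0.5511 0.3113 0.1977] j [ 43.5  24.2  -2.2  -1.4 -62.4 -45.3] F [-0.53 -0.07 -0.6 ] M [ 0.01 -0.04 -0.05] w 0.184 29.904226027429104
R [[-0.0438, -0.999, 0.0006], [-0.9986, 0.0438, 0.0311], [-0.0311, 0.0007, -0.9995]]
```

Emit:
arm_command(
  deltas=[
    [0,-0.01,0,0.04,0,0.05,1],
    [0,-0.02,0,0.08,0,0.1,1],
    [0,-0.02,0,0.08,0,0.1,1],
  ],
)

```text
time_s: 13.03
tcp_pos: [0.551, 0.3109, 0.1976]
ee_rot: [[-0.043, -0.999, 0.002], [-0.998, 0.043, 0.051], [-0.051, 0.0, -0.999]]
wrist_force: [-2.3, 0.2, 2.5]
gripper_width: 0.181
gripper_force: 29.9
```

Emit:
arm_command(
  deltas=[
    [0,-0.005,0,0.02,0,0.05,1],
    [0,-0.01,0,0.04,0,0.1,1],
    [0,-0.01,0,0.04,0,0.1,1],
  ],
)

```text
time_s: 13.28
tcp_pos: [0.5509, 0.3108, 0.1973]
ee_rot: [[-0.042, -0.999, 0.003], [-0.997, 0.042, 0.061], [-0.061, -0.0, -0.998]]
wrist_force: [-4.3, 1.5, 5.5]
gripper_width: 0.18
gripper_force: 30.0
```

```bash
python3 st.py
```

```text
t 13.2833 p [0.5509 0.3108 0.1973] j [ 42.9  23.8  -2.5  -2.8 -61.3 -44. ] F [-4.35  1.54  5.54] M [ 0.1   1.   -0.01] w 0.18 29.98421346768737
R [[-0.0423, -0.9991, 0.003], [-0.9972, 0.0424, 0.0612], [-0.0613, -0.0004, -0.9981]]
```

Emit:
arm_command(
  deltas=[
    [0,0,0,0,0.05,-0.1,1],
    [0,0,0,0,0.05,-0.15,1],
  ],
)

```text
time_s: 13.45
tcp_pos: [0.5508, 0.3106, 0.1977]
ee_rot: [[-0.042, -0.999, 0.003], [-0.997, 0.043, 0.061], [-0.061, -0.001, -0.998]]
wrist_force: [0.1, 0.8, 0.5]
gripper_width: 0.187
gripper_force: 29.9
```

```bash
python3 st.py; python3 - <<'E'
from station import capture
import cv2,numpy as np,pickle
S=capture('side');pickle.dump(S,open('c4.pkl','wb'))
b=cv2.resize(S['pixels'][180:260,200:300],(750,600),interpolation=cv2.INTER_CUBIC)
cv2.imwrite('pics/b4.png',np.clip(b*1.3,0,255).astype(np.uint8))
E
```

```text
t 13.45 p [0.5508 0.3106 0.1977] j [ 42.9  23.7  -2.5  -2.8 -61.3 -44.1] F [0.08 0.83 0.48] M [ 0.2  -0.09  0.04] w 0.187 29.91930579766631
R [[-0.0424, -0.9991, 0.0033], [-0.9972, 0.0426, 0.0607], [-0.0608, -0.0007, -0.9981]]
```

View pics/b4.png

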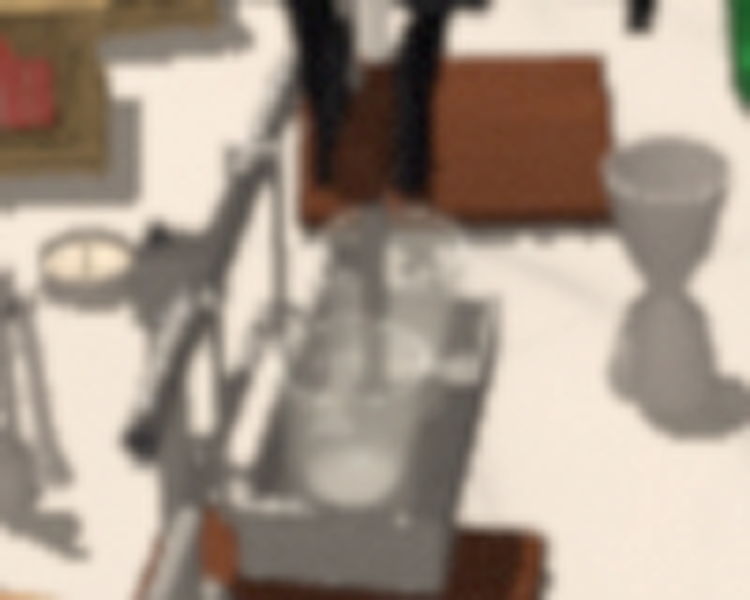

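```bash
python3 - <<'E'
from roll import *
FL,RL,FR,HR=(-31.5,64,0),(31.5,64,0),(-31.5,-64,26),(47.5,-45,87.5)
fit(pickle.load(open('c4.pkl','rb')),[.5508,.3106,.1977],[(FL,(445,592)),(RL,(238,575)),(FR,(497,297)),(HR,(250,156))],[200,180],7.5)
fit(pickle.load(open('c4.pkl','rb')),[.5508,.3106,.1977],[(FL,(445,592)),(RL,(238,575)),(FR,(497,297))],[200,180],7.5)
E
```

```text
roll(+ left up) deg 1.03 px offset [0.11 1.38] resid [[-0.5, 0.2], [0.1, 0.2], [0.4, 0.2], [0.1, -0.6]]
  no roll: resid [[-0.5, 0.4], [0.2, 0.4], [0.3, -0.2], [-0.0, -0.6]]
roll(+ left up) deg 0.96 px offset [0.12 1.2 ] resid [[-0.5, 0.0], [0.1, -0.0], [0.4, -0.0]]
  no roll: resid [[-0.5, 0.2], [0.2, 0.2], [0.3, -0.4]]
```

The right hook has sunk to bar level (crop 240,155) and the fit gives about 1° of roll. I'll check seating with a small side-to-side nudge.

Emit:
arm_command(
  deltas=[
    [0,0,0,0.15,0,0.05,1],
    [0,0,0,0.3,0,0.05,1],
    [0,0,0,0.3,0,0.05,1],
  ],
)

```text
time_s: 13.75
tcp_pos: [0.5507, 0.31, 0.1978]
ee_rot: [[-0.042, -0.999, 0.005], [-0.997, 0.042, 0.065], [-0.065, -0.002, -0.998]]
wrist_force: [-4.4, 6.7, 3.1]
gripper_width: 0.178
gripper_force: 30.0
```

Emit:
arm_command(
  deltas=[
    [0,0,0,-0.2,0,0,1],
    [0,0,0,-0.4,0,0,1],
    [0,0,0,-0.5,0,0,1],
    [0,0,0,-0.5,0,0,1],
  ],
)

```text
time_s: 14.08
tcp_pos: [0.5508, 0.3111, 0.1973]
ee_rot: [[-0.043, -0.999, 0.002], [-0.997, 0.043, 0.058], [-0.058, 0.001, -0.998]]
wrist_force: [-1.2, -3.7, 3.3]
gripper_width: 0.181
gripper_force: 30.0
```

```bash
python3 st.py
```

```text
t 14.0833 p [0.5508 0.3111 0.1973] j [ 43.   23.8  -2.4  -2.7 -61.5 -44.2] F [-1.17 -3.73  3.28] M [-1.04  0.08 -0.03] w 0.181 30.028969924896955
R [[-0.0433, -0.9991, 0.0018], [-0.9974, 0.0433, 0.0576], [-0.0576, 0.0007, -0.9983]]
```

Motion is blocked both ways within about 1 mm, so it is seated. I'll centre, relax and let go.

Emit:
arm_command(
  deltas=[
    [0,0,0,0.2,0,-0.1,1],
    [0,0,0,0.2,0,-0.1,1],
  ],
)

```text
time_s: 14.25
tcp_pos: [0.5507, 0.3105, 0.1979]
ee_rot: [[-0.043, -0.999, 0.003], [-0.997, 0.043, 0.061], [-0.061, -0.0, -0.998]]
wrist_force: [-1.5, 0.2, 0.0]
gripper_width: 0.182
gripper_force: 29.9
```

Emit:
arm_command(
  deltas=[
    [0,0,0,0,0,0,0.6],
    [0,0,0,0,0,0,0.5],
    [0,0,0,0,0,0,0.4],
    [0,0,0,0,0,0,0.3],
    [0,0,0,0,0,0,0.1],
    [0,0,0,0,0,0,-0.05],
    [0,0,0,0,0,0,-0.05],
    [0,0,0,0,0,0,-0.05],
  ],
)

```text
time_s: 14.92
tcp_pos: [0.5507, 0.3102, 0.1983]
ee_rot: [[-0.043, -0.999, 0.003], [-0.997, 0.043, 0.06], [-0.06, -0.0, -0.998]]
wrist_force: [0.2, -0.7, 0.1]
gripper_width: 0.498
gripper_force: 0.0
```

```bash
python3 st.py;python3 - <<'E'
from station import capture
import pickle,cv2,numpy as np
S=capture('side');pickle.dump(S,open('c5.pkl','wb'))
a=pickle.load(open('c4.pkl','rb'))['pixels'][180:262,200:300];b=S['pixels'][180:262,200:300]
g=lambda i:cv2.cvtColor(i,cv2.COLOR_BGR2GRAY).astype(np.float32)[40:]
print('shift c4->c5 of tray region',cv2.phaseCorrelate(g(a)[:, 28:],g(b)[:, 28:]))
E
```

```text
t 14.9167 p [0.5507 0.3102 0.1983] j [ 42.9  23.7  -2.4  -2.7 -61.4 -44.1] F [ 0.22 -0.72  0.1 ] M [-0.04 -0.04 -0.01] w 0.498 0.0
R [[-0.043, -0.9991, 0.0027], [-0.9973, 0.043, 0.06], [-0.0601, -0.0001, -0.9982]]
shift c4->c5 of tray region ((0.07849443383893373, 0.693327036233665), 0.9937032915927746)
```

Emit:
arm_command(
  deltas=[
    [0,0,0,-0.06,0,-1.0,-0.05],
    [0,0,0,-0.15,0,-2.5,-0.05],
    [0,0,0,-0.27,0,-4.5,-0.05],
    [0,0,0,-0.42,0,-7.0,-0.05],
    [0,0,0,-0.6,0,-10.0,-0.05],
    [0,0,0,-0.78,0,-13.0,-0.05],
    [0,0,0,-0.84,0,-14.0,-0.05],
    [0,0,0,-0.84,0,-14.0,-0.05],
  ],
)

```text
time_s: 15.63
tcp_pos: [0.5518, 0.3108, 0.3434]
ee_rot: [[-0.042, -0.999, 0.01], [-0.997, 0.043, 0.065], [-0.065, -0.007, -0.998]]
wrist_force: [-0.7, 0.6, -0.0]
gripper_width: 0.525
gripper_force: 0.0
```

```bash
python3 st.py;python3 - <<'E'
from station import capture
import cv2,numpy as np,pickle
S=capture('side');T=capture('top');pickle.dump((S,T),open('c6.pkl','wb'))
b=cv2.resize(S['pixels'][165:265,200:300],(600,600),interpolation=cv2.INTER_CUBIC)
a=cv2.resize(T['pixels'][130:230,210:243],(200,600),interpolation=cv2.INTER_CUBIC)
cv2.imwrite('pics/b6.png',np.clip(np.hstack([b,a])*1.3,0,255).astype(np.uint8))
E
```

```text
t 15.6333 p [0.5518 0.3108 0.3434] j [ 42.9  19.   11.2  -2.4 -79.2 -44.9] F [-0.66  0.61 -0.02] M [-0.04 -0.01 -0.05] w 0.525 0.0
R [[-0.0423, -0.9991, 0.0097], [-0.997, 0.0429, 0.0649], [-0.0653, -0.0069, -0.9978]]
```

View pics/b6.png

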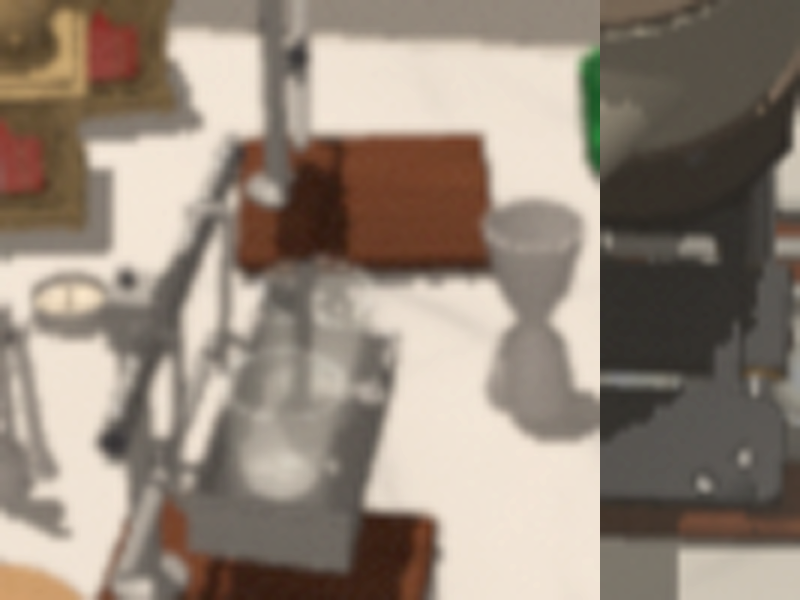

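The picture shows the caddy hanging free on B, both glasses upright and both hooks sunk flush in the bar: the right at crop (205,205), the left near (165,335). A quick roll check follows, to confirm neither hook is riding on the plain edge.

```bash
python3 - <<'E'
from roll import *
FL,RL,FR,HR=(-31.5,64,0),(31.5,64,0),(-31.5,-64,26),(47.5,-45,87.5)
S,_=pickle.load(open('c6.pkl','rb'))
fit(S,[.5508,.3106,.195],[(FL,(352,570)),(RL,(188,550)),(FR,(397,338)),(HR,(209,206))],[200,165],6)
fit(S,[.5508,.3106,.195],[(FL,(352,570)),(RL,(188,550)),(FR,(397,338))],[200,165],6)
a=pickle.load(open('c5.pkl','rb'))['pixels'];b=S['pixels']
g=lambda i:cv2.cvtColor(i,cv2.COLOR_BGR2GRAY).astype(np.float32)
c4=pickle.load(open('c4.pkl','rb'))['pixels']
for n,(y,x,h,w) in dict(trayL=(238,225,24,40),trayFR=(212,250,18,20)).items():
    for m,q in(('c4',c4),('c5',a)):
        t=g(q)[y:y+h,x:x+w];W=g(b)[y-4:y+h+4,x-4:x+w+4]
        r=cv2.matchTemplate(cv2.resize(W,None,fx=5,fy=5,interpolation=2),cv2.resize(t,None,fx=5,fy=5,interpolation=2),5)
        _,v,_,l=cv2.minMaxLoc(r);print(n,m,'->c6 px shift',(l[0]/5-4,l[1]/5-4),round(v,3))
E
```

```text
roll(+ left up) deg 3.42 px offset [ 0.49 -0.08] resid [[0.2, -1.0], [0.4, 0.0], [0.6, -0.4], [-1.1, 1.3]]
  no roll: resid [[0.3, -0.3], [0.7, 0.7], [0.5, -1.6], [-1.4, 1.2]]
roll(+ left up) deg 3.23 px offset [0.08 0.42] resid [[-0.2, -0.5], [0.0, 0.5], [0.2, -0.0]]
  no roll: resid [[-0.2, 0.1], [0.2, 1.1], [0.0, -1.2]]
trayL c4 ->c6 px shift (-0.20000000000000018, 0.20000000000000018) 0.944
trayL c5 ->c6 px shift (0.0, 0.0) 0.954
trayFR c4 ->c6 px shift (0.0, 0.5999999999999996) 0.965
trayFR c5 ->c6 px shift (0.0, 0.0) 0.999
```

Emit:
arm_command(
  deltas=[
    [0,0,0,2.0,1.5,0,-0.05],
    [0,0,0,5.0,3.5,0,-0.05],
    [0,0,0,9.0,5.5,0,-0.05],
    [0,0,0,13.0,7.5,0,-0.05],
    [0,0,0,17.0,9.5,0,-0.05],
    [0,0,0,21.0,11.5,0,-0.05],
    [0,0,0,25.0,13.0,0,-0.05],
    [0,0,0,27.0,13.5,0,-0.05],
  ],
)

```text
time_s: 16.4
tcp_pos: [0.4012, 0.0445, 0.3205]
ee_rot: [[-0.043, -0.999, -0.001], [-0.997, 0.043, 0.059], [-0.059, 0.004, -0.998]]
wrist_force: [1.0, -0.6, 0.3]
gripper_width: 0.53
gripper_force: 0.0
```

```bash
python3 st.py;python3 - <<'E'
from station import capture
from h import *
import pickle
T=capture('top');S=capture('side');pickle.dump((S,T),open('c7.pkl','wb'));C0=pickle.load(open('c0.pkl','rb'))['top']
# rectify the tray rim plane (z=.096) in the caddy frame for both stands; 2 px/mm
def rect(c,g,yaw,z):
    a=np.radians(yaw);X=np.array([np.cos(a),np.sin(a),0]);Y=np.array([-np.sin(a),np.cos(a),0])
    f=210/np.tan(np.radians(c['fovy']/2));K=np.array([[f,0,c['cx']],[0,f,c['cy']],[0,0,1]])
    y,x=np.mgrid[80:-80:321j,50:-60:221j].transpose(0,2,1)
    P=np.array([g[0],g[1],z])+x[...,None]/1000*X+y[...,None]/1000*Y
    m=cv2.projectPoints(P.reshape(-1,3),np.array(c['rvec']),np.array(c['tvec']),K,None)[0].reshape(*P.shape[:2],2).astype(np.float32)
    return cv2.remap(c['pixels'],m[...,0],m[...,1],cv2.INTER_CUBIC)
for n,c,g,yaw in(('A',C0,(.5405,.0016),7),('B',T,(.5508,.3106),-2.45)):
    hsv=cv2.cvtColor(rect(c,g,yaw,.206),cv2.COLOR_BGR2HSV)
    m=cv2.inRange(hsv,(0,90,30),(18,255,255));
    k,l,st,ce=cv2.connectedComponentsWithStats(m)
    print(n,[(st[i].tolist(),'y',round(80-ce[i][0]/2,1),'x',round(50-ce[i][1]/2,1)) for i in range(1,k) if st[i,4]>800])
    r=rect(c,g,yaw,.096);hs=cv2.cvtColor(r,cv2.COLOR_BGR2HSV);q=hs[...,1].astype(int)
    for x in(-20,-25,-29): # saturation profile: steel vs wood/marble along y
        row=q[int((50-x)*2)-2:int((50-x)*2)+3].mean(0); print(n,'x',x,row[::8].round().astype(int).tolist())
E
```

```text
t 16.4 p [0.4012 0.0445 0.3205] j [ 27.3  -3.7 -18.5  -3.2 -73.6 -28.9] F [ 1.03 -0.65  0.32] M [-0.07 -0.17 -0.01] w 0.53 0.0
R [[-0.0427, -0.9991, -0.001], [-0.9974, 0.0425, 0.0588], [-0.0587, 0.0035, -0.9983]]
A [([108, 48, 77, 17, 994], 'y', np.float64(6.4), 'x', np.float64(22.0)), ([100, 90, 118, 30, 2931], 'y', np.float64(0.6), 'x', np.float64(-2.3)), ([0, 184, 194, 37, 3084], 'y', np.float64(18.3), 'x', np.float64(-54.3))]
A x -20 [33, 53, 77, 64, 35, 32, 30, 32, 29, 32, 32, 35, 28, 31, 33, 29, 34, 33, 33, 31, 29, 33, 34, 32, 33, 32, 32, 30, 30, 33, 28, 28, 29, 32, 32, 34, 31, 30, 32, 30, 31]
A x -25 [35, 49, 76, 64, 30, 28, 29, 32, 32, 31, 32, 32, 26, 31, 33, 30, 30, 30, 34, 32, 32, 31, 33, 30, 31, 33, 34, 34, 37, 33, 33, 32, 29, 32, 31, 30, 31, 28, 30, 30, 30]
A x -29 [35, 50, 82, 72, 56, 48, 53, 58, 50, 56, 59, 61, 54, 63, 60, 61, 65, 65, 67, 67, 68, 68, 69, 72, 73, 73, 75, 72, 80, 91, 111, 81, 31, 32, 31, 31, 31, 31, 30, 30, 29]
B [([41, 0, 63, 20, 850], 'y', np.float64(42.9), 'x', np.float64(46.5)), ([48, 63, 46, 54, 998], 'y', np.float64(48.1), 'x', np.float64(10.4)), ([177, 63, 80, 15, 995], 'y', np.float64(-28.9), 'x', np.float64(15.1)), ([107, 97, 114, 29, 2965], 'y', np.float64(-1.5), 'x', np.float64(-5.5)), ([47, 119, 17, 102, 1408], 'y', np.float64(52.8), 'x', np.float64(-35.8))]
B x -20 [30, 30, 103, 112, 42, 30, 37, 35, 34, 35, 34, 33, 31, 33, 33, 32, 31, 34, 34, 32, 30, 34, 33, 30, 31, 31, 31, 27, 27, 26, 30, 34, 29, 27, 27, 32, 31, 31, 30, 30, 30]
B x -25 [30, 32, 101, 114, 50, 31, 33, 32, 36, 33, 36, 34, 34, 34, 33, 34, 31, 34, 33, 34, 34, 32, 32, 31, 33, 32, 32, 31, 33, 33, 33, 31, 29, 28, 27, 28, 30, 31, 30, 31, 31]
B x -29 [30, 33, 107, 112, 60, 35, 35, 33, 34, 34, 37, 33, 36, 35, 40, 39, 36, 32, 32, 32, 37, 36, 33, 37, 30, 36, 35, 34, 36, 31, 32, 32, 29, 30, 30, 31, 32, 31, 29, 30, 30]
```

Comparing stands A and B in the top view, the tray sits in the same place under the grip to within about 1 mm, or 0.5° of roll. One hook left up on the bar would show about 8 mm. Both hooks are home and the arm is clear, so I'm handing in.

```bash
python3 -c "
from station import finish_job;print(finish_job())"
```

```text
the job is handed in; nothing more can be done
None
```

The caddy now hangs on stand B with both hooks in their notches and both glasses standing. It rolled left side low in the grip on the way, by an estimated 6–9°, and was levelled before release. It was handed in at 16.4 s with the arm clear.

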